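# Shift a coil winder from park to run through its zigzag gate

### The arm

A 6-joint arm with a two-finger parallel gripper is mounted at the origin on a cart in front of the work surface, level with it; the furniture and walls round the work are solid. World frame = base frame: x ahead of the robot, y to its left, z up, the work surface at z = 0. Lengths are in m, angles in rad, forces in N, time in s.
With the tool pointing down it reaches from about 0.375 to 0.9 m from the base axis. Payload 3.1 kg.
Tool frame: the origin (TCP) lies on the centre line of the jaws, within the pads' length; the fingertips stand 11 mm ahead of it and the grasp point (between the pads) lies 8 mm behind it; x points along the fingers, y is the direction in which the jaws open and shut, and the axes are right-handed (so a half turn about x gives the same grasp; the last joint's range is limited). The gripper opens to 87 mm and grips with 3 to 60 N. Pads are 19 mm wide; open, the fingers measure 117 mm over their backs; the gripper's body (75 mm by 190 mm) begins 51 mm behind the grasp point.
Start: joints at [-1.282, 0.527, 1.433, -0, 1.181, -0.178], TCP at [0.282, -0.558, 0.209] pointing down, gripper open.
Joint ranges: [-3.08, 3.08], [-0.75, 2.2], [0.22, 2.44], [-1.43, 4.57], [0, 2.65], [-2.85, 2.85]. Speed limits (rad/s): [2.79, 2.79, 3.14, 3.14, 3.14, 3.14].

### API

Orientations are given as a unit quaternion [x, y, z, w].
In Python, from rig import robot, camera, camera_info gives the robot as it stands.
- The arm moves only by the shell command python3 -m inch 'ROWS' [FORCE]. ROWS is JSON, a list that holds one entry, the list of rows, each a list of 5 numbers: the shift along the tool's x, y, z in cm, then the turn about the tool's x in rad, then the opening, from 0 (shut) to 1 (fully open). A call has 1 to 8 rows; each row shifts and turns the pose as measured when the row begins, along the tool's axes as they then stand; what a row does not reach is not made up. A row lasts 1/12 s, in which the tool goes at most 41.7 mm and 7.16 degrees, less where a joint would pass 70% of its speed; a pose out of reach is approached as far as the arm can. A call with a gripper value outside its range is refused whole. The fingers move at their own pace and stop on an object; FORCE is the grip in N (left out, the last holds). Time passes only in rows, so rows that do not move let the fingers close. It gives the time, the measured TCP pose, the force and the opening at its end, in the units of the state.
- robot.get_obs(): the state, without advancing time (a new reading comes with each control period).
- camera(name): name is "side" or "top"; returns the picture (480x640x3 uint8, red, green, blue); there is no depth.
- camera_info(name): a dict with "camera_matrix" (3x3 intrinsics, pixels), "rvec" (rotation vector, rad) and "tvec" (3), from world to camera coordinates, as OpenCV has them. Camera axes: x right, y down, z forward; pixel columns grow to the right and rows downward; lengths in m; the calibration is good to about 2 mm. A picture is of the moment at which its call begins. camera_info takes no time and is no camera call.
- robot.hand_in(): hands the job in, once; it reports no verdict.
The state is a dict: "time": time; "q": joint angles; "joint_velocities": joint speeds; "joint_torque": joint torques, N m; "position": TCP position; "tool_rot": TCP orientation; "ft_force": force on the tool from outside, world axes, zero at the start; "moment": the same for the moment, N m; "grip_width": finger opening in m.
Only numpy, scipy, OpenCV 4.12 (cv2) and the standard library are available. Lean on these libraries where they do the work, as an engineer would, in place of code of your own. Each camera call takes 0.05 s, during which the arm holds its last target. There are 200 camera calls.

### The job

Two small coil winders stand on the bench. Shift the one with the red knob from park (white dot) to run (green dot): take its lever through the zigzag slot, forward, across, forward and back across, all the way into the notch beside the green dot, then let go. Leave the lever of the black-knobbed winder where it is.

Things in the scene. Friction and masses are not known exactly. Their poses are not given: they have to be found in the camera images.
- red_winder: Red-knobbed coil winder, fixed to the bench: blue box 150 (x) x 110 (y) x 70 mm high, bobbin at its back. Origin: centre of its underside, on the bench; x from its front (robot side) to the bobbin, y to its left, z up. The slot in its top is 22 mm wide; its centre line runs, in x, y mm of this frame: park (-40, 20), corners (0, 20), (0, -20), (40, -20), run notch (40, 20), a dead end.
- red_winder_run (a point): Centre of the red winder's run notch, at the height of the aluminium top, 70 mm above the bench. The black-rimmed green dot lies 23 mm to the left (+y of the winder) of it; the white dot marks park in the same way, 80 mm nearer the front.
- red_winder_knob (a point): Centre of the red knob, 130 mm above the bench: round, upright, 27 mm across, 36 mm tall, on an 8 mm steel lever that starts up to 15 mm from park. The lever slides level in x and y, always upright and at one height, against about 2 N of friction, with 7 mm of play either side of the slot's centre line; the slot's walls stop it. It stays where it is left; it cannot be lifted or turned.
- black_winder_knob (a point): Centre of the black knob of the other winder, which has the same size and build. Its lever must stay where it is.

How it is judged:
On the way, in this order (a step that is already met when the one before it is completed fails the run):
1. the red lever is at the first corner, forward of park (x of red_winder_knob in the frame of red_winder between -0.012 and 0.012 m and y of red_winder_knob in the frame of red_winder above 0 m), for 0.02 s.
2. it has crossed to the right, at the second corner (x of red_winder_knob in the frame of red_winder between -0.012 and 0.015 m and y of red_winder_knob in the frame of red_winder below -0.009 m), for 0.02 s.
3. it has gone forward to the third corner (x of red_winder_knob in the frame of red_winder above 0.028 m and y of red_winder_knob in the frame of red_winder below 0 m), for 0.02 s.
At the end, for the whole second after the job is handed in: The red knob stands in the run notch beside the green dot (in the winder's frame x above 28 mm and y above 10 mm, so within about 10 mm of the notch's centre), and the black knob is within 10 mm of where it began (x of red_winder_knob in the frame of red_winder above 0.028 m and y of red_winder_knob in the frame of red_winder above 0.01 m and distance of black_winder_knob from where it was at the start of the episode below 0.01 m); the robot touches nothing.
It fails at once if the black winder's lever was shifted (10 mm or more) (distance of black_winder_knob from where it was at the start of the episode above 0.01 m).
It also fails if it takes over 32 s, if anything falls off the work surface, if the arm or the gripper's body presses on something with over 40 N, if the wrist force passes 120 N, or if a joint passes its speed limit or range.

## Working session

There is one attempt and no reset: what is moved stays moved. The work goes in short steps, Python scripts to look and compute and a shell command to move; the robot and the scene stay as the last step left them, time stands still between calls to the robot, and variables do not carry over. Pictures are saved under pics/ and viewed, about 8 in all and at most 12, crops included, and the job is handed in when it is done.

```bash
mkdir -p pics; ls; python3 - <<'E'
from rig import robot,camera,camera_info
import cv2,numpy as np
for n in("top","side"):
    im=camera(n); cv2.imwrite(f"pics/{n}0.png",im[:,:,::-1]); 
    i=camera_info(n); R=cv2.Rodrigues(np.array(i["rvec"],float))[0]; print(n,np.round(i["camera_matrix"],1).tolist(),np.round(-R.T@np.array(i["tvec"]).ravel(),3))
o=robot.get_obs(); print(o)
E
```

```text
pics
top [[464.4, 0.0, 320.9], [0.0, 464.4, 238.3], [0.0, 0.0, 1.0]] [0.453 0.003 0.936]
side [[502.8, 0.0, 324.5], [0.0, 502.8, 243.4], [0.0, 0.0, 1.0]] [0.384 0.727 0.541]
{'time': 0.1, 'q': array([-1.28149604e+00,  5.28375329e-01,  1.43378125e+00, -1.83293490e-05,
        1.18138492e+00, -1.78481735e-01]), 'joint_velocities': array([-0.0018787 , -0.00087574, -0.00278402, -0.00098786, -0.00078455,
        0.0006905 ]), 'joint_torque': array([ 7.44534773e-04, -4.40985417e+01, -1.77151787e+01,  6.36639493e-02,
        5.33775869e-02, -4.02569754e-05]), 'position': array([ 0.28164986, -0.557172  ,  0.20776595]), 'tool_rot': array([-0.68780861, -0.16457209,  0.6878969 , -0.16319682]), 'ft_force': array([-0.71349989,  0.98199297,  0.46437936]), 'moment': array([ 0.00668339,  0.02335857, -0.00437777]), 'grip_width': 0.08724887089306514}
```

View pics/top0.png

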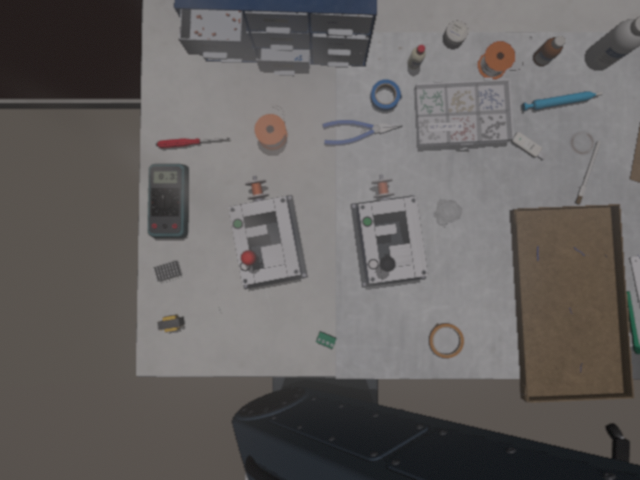

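View pics/side0.png

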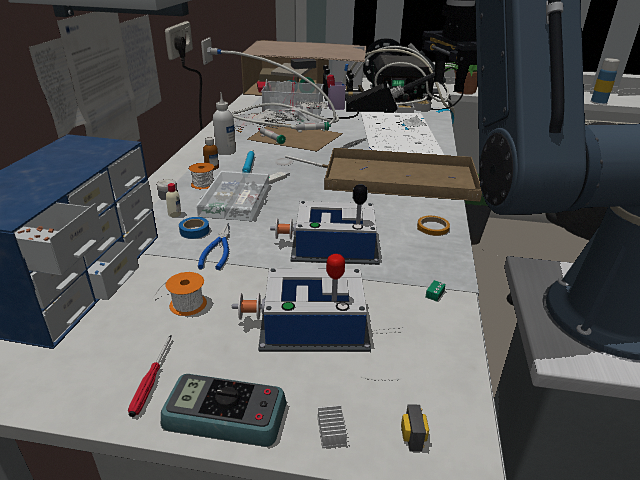

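The top view shows the red winder at left, with its knob at (248,258), green dot at (238,224) and white dot near (243,267). The black winder is to its right, with its knob at (388,263). In the side view the red knob is at (336,266), green dot at (288,307) and white dot at (343,307).

```bash
cat > h.py <<'E'
from rig import robot,camera,camera_info
import cv2,numpy as np
from scipy.spatial.transform import Rotation as Ro
def ray(n,uv):
    i=camera_info(n); R=cv2.Rodrigues(np.array(i["rvec"],float))[0]
    K=np.array(i["camera_matrix"]); c=-R.T@np.array(i["tvec"],float).ravel()
    return c,R.T@np.linalg.solve(K,[*uv,1])
def plane(n,uv,z):
    c,d=ray(n,uv); return c+d*(z-c[2])/d[2]
def tri(a,b):
    (c,d),(e,f)=ray("top",a),ray("side",b)
    s=np.linalg.lstsq(np.c_[d,-f],e-c,rcond=None)[0]; p,q=c+s[0]*d,e+s[1]*f
    return (p+q)/2,np.linalg.norm(p-q)
def red(im): # circle round the red knob in its window
    return blobs(im,((0,170,60),(6,255,255)))
def blobs(im,rng,amin=15):
    m=cv2.inRange(cv2.cvtColor(im,cv2.COLOR_RGB2HSV),*rng)
    n,_,st,c=cv2.connectedComponentsWithStats(m)
    return [(c[k].round(1).tolist(),st[k].tolist()) for k in range(1,n) if st[k][4]>=amin]
E
python3 - <<'E'
from h import *
P={}
for n in("top","side"):
    im=cv2.imread(f"pics/{n}0.png")[:,:,::-1].copy()
    print(n,"red",red(im)); g=blobs(im,((45,80,40),(85,255,255))); print("green",g)
a=cv2.imread("pics/top0.png")[180:295,215:315]; b=cv2.imread("pics/side0.png")[240:360,240:385]
a=cv2.resize(a,None,fx=4,fy=4,interpolation=2);b=cv2.resize(b,None,fx=2.7,fy=2.7,interpolation=2)
o=np.zeros((460,800,3),np.uint8);o[:a.shape[0],:a.shape[1]]=a;o[:b.shape[0],405:405+b.shape[1]]=b;cv2.imwrite("pics/crop.png",o)
o=robot.get_obs();print(Ro.from_quat(o["tool_rot"]).as_matrix().round(3))
E
```

```text
top red []
green [([632.9, 326.4], [627, 292, 13, 61, 241]), ([326.5, 337.5], [319, 333, 16, 10, 77])]
side red [([335.1, 265.0], [327, 254, 18, 25, 345])]
green [([452.7, 65.4], [445, 64, 13, 5, 21]), ([472.1, 68.4], [468, 65, 9, 11, 58]), ([310.0, 79.2], [306, 77, 9, 7, 21]), ([302.1, 80.8], [300, 79, 6, 4, 16]), ([397.6, 82.5], [392, 80, 13, 7, 73]), ([326.7, 125.0], [324, 122, 7, 8, 27]), ([280.4, 138.8], [276, 135, 10, 9, 57]), ([478.2, 202.1], [467, 197, 21, 9, 64]), ([314.5, 224.4], [311, 223, 8, 4, 28]), ([434.1, 290.2], [426, 280, 20, 21, 217]), ([287.5, 305.3], [283, 302, 10, 7, 56])]
[[-0.001  0.451 -0.893]
 [ 0.002 -0.893 -0.451]
 [-1.    -0.002 -0.   ]]
```

View pics/crop.png

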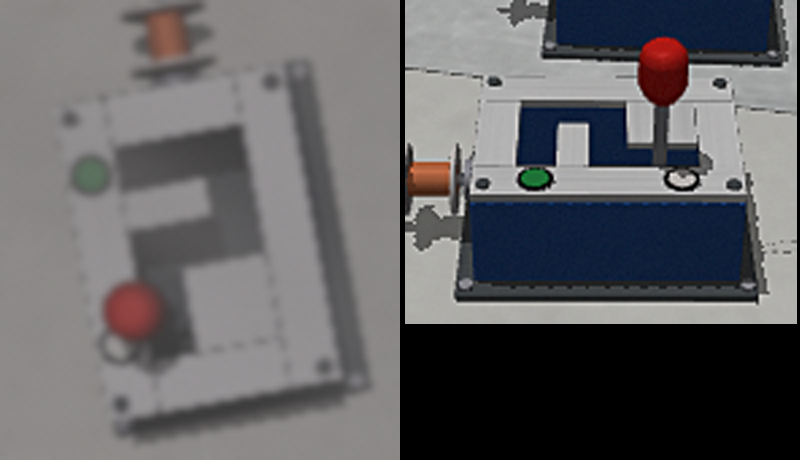

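The crops show the plate screws (top view) at crop positions (70,119), (271,82), (323,367) and (121,404). The green dot is at (91,174). In the side crop the white dot is at (681,179).

```bash
python3 - <<'E'
from h import *
im=cv2.imread("pics/top0.png")[:,:,::-1].copy()
r=[b for b in blobs(im,((0,130,60),(8,255,255))) if 235<b[0][0]<260 and 240<b[0][1]<275]; print(r)
s=np.array([plane("top",(x/4+215-.4,y/4+180-.4),.07) for x,y in((70,119),(271,82),(323,367),(121,404))])
c=s.mean(0); f=(s[0]+s[1]-s[2]-s[3]); l=(s[0]+s[3]-s[1]-s[2]); print("screws c",c, np.degrees(np.arctan2(f[1],f[0])),np.degrees(np.arctan2(-l[0],l[1])),np.linalg.norm(f)/2,np.linalg.norm(l)/2)
g=plane("side",(287.5,305.3),.07); w=plane("side",(342,306),.07); gt=plane("top",(91/4+214.6,174/4+179.6),.07)
print("g",g,gt,"w",w,"len",np.linalg.norm(g-w),np.degrees(np.arctan2(*(g-w)[1::-1])))
for th in (np.arctan2(f[1],f[0]),):
    X=np.array([np.cos(th),np.sin(th),0]);Y=np.array([-X[1],X[0],0])
    for q in(g,gt): print("centre from green",q-.04*X-.043*Y)
    if r:
        k,e=tri(r[0][0],(336,266.2)); print("knob",k,e,"top@.13",plane("top",r[0][0],.135),"local",(k-c)@X,(k-c)@Y)
    print("side@.13",plane("side",(336,266.5),.13))
E
```

```text
[([246.8, 257.5], [243, 253, 9, 10, 73])]
screws c [0.48714914 0.1148396  0.07      ] 10.612854906741761 10.472204272825435 0.13554290056813156 0.09568602071780961
g [0.52146255 0.16214934 0.07      ] [0.51919266 0.1643212  0.07      ] w [0.44237342 0.14831055 0.07      ] len 0.08029073859141958 9.924973504029722
centre from green [0.49006618 0.11251802 0.07      ]
centre from green [0.48779629 0.11468989 0.07      ]
knob [0.45502644 0.13598557 0.13117146] 0.0006459714110285827 top@.13 [0.45469568 0.13531652 0.135     ] local -0.02767871876685592 0.02670035277403318
side@.13 [0.45544221 0.13507168 0.13      ]
```

```bash
python3 -m inch '[[[-1.5,0,-4,0,1],[0,0,-4,0,1],[0,0,-4,0,1]]]' 30
```

```text
time: 0.35
position: [0.3826, -0.507, 0.2204]
tool_rot: [-0.687, -0.161, 0.691, -0.157]
ft_force: [0.5, 0.2, -0.2]
grip_width: 0.087
```

```bash
cat > s.py <<'E'
from h import *
import sys
C=np.array([.488,.1143,0]);th=np.radians(10.5)
X=np.array([np.cos(th),np.sin(th),0]);Y=np.array([-X[1],X[0],0])
def rep(tx,ty,tz):
    o=robot.get_obs();R=Ro.from_quat(o["tool_rot"]).as_matrix();p=o["position"]
    t=C+tx*X+ty*Y+[0,0,tz]
    print("local mm",np.round([(p-C)@X*1e3,(p-C)@Y*1e3,p[2]*1e3],1),"to go cm(tool)",(R.T@(t-p)*100).round(2),
     "turn",round(float(np.arctan2((R[:,1]@-Y)*0+np.cross(R[:,1],-Y)@R[:,0],R[:,1]@-Y)),3),"F",o["ft_force"].round(1),"w",round(float(o["grip_width"]),4),"t",round(float(o["time"]),2))
if __name__=="__main__": rep(*map(float,sys.argv[1:4]))
E
python3 s.py -.0277 .0265 .22
```

```text
local mm [-216.8 -591.7  220.4] to go cm(tool) [  0.23 -54.52 -34.75] turn 0.271 F [ 0.5  0.2 -0.2] w 0.087 t 0.35
```

```bash
python3 -m inch '[[[0,0,0,0.09,1],[0,0,0,0.09,1],[0,0,0,0.09,1],[0,-3.9,-1.3,0,1],[0,-3.9,-1.3,0,1],[0,-3.9,-1.3,0,1],[0,-3.9,-1.3,0,1],[0,-3.9,-1.3,0,1]]]' && python3 s.py -.0277 .0265 .22
```

```text
time: 1.02
position: [0.4199, -0.3008, 0.2164]
tool_rot: [-0.704, -0.061, 0.705, -0.059]
ft_force: [0.4, -0.6, 0.3]
grip_width: 0.0869
local mm [-142.6 -395.8  216.4] to go cm(tool) [ -0.23 -42.37 -10.94] turn -0.013 F [ 0.4 -0.6  0.3] w 0.0869 t 1.02
```

```bash
python3 -m inch '[[[-0.2,-4,-1,0,1],[-0.1,-4,-1,0,1],[-0.1,-4,-1,0,1],[-0.1,-4,-1,0,1],[-0.1,-4,-1,0,1],[0,-4,-1,0,1],[0,-4,-1,0,1],[0,-4,-1,0,1]]]' && python3 s.py -.0277 .0265 .22
```

```text
time: 1.68
position: [0.4406, 0.0317, 0.2223]
tool_rot: [-0.703, -0.061, 0.707, -0.056]
ft_force: [0.8, -0.6, 1.1]
grip_width: 0.087
local mm [-61.6 -72.6 222.3] to go cm(tool) [ 0.29 -9.97 -3.22] turn -0.018 F [ 0.8 -0.6  1.1] w 0.087 t 1.68
```

```bash
python3 -m inch '[[[0,-4,-1.2,0,1],[0,-4,-1.2,-0.02,1],[0,-1.8,-0.8,0,1],[0,0,0,0,1],[0,0,0,0,1]]]' && python3 s.py -.0277 .0265 .22
```

```text
time: 2.1
position: [0.4524, 0.1423, 0.2221]
tool_rot: [-0.701, -0.073, 0.706, -0.066]
ft_force: [-0.6, -0.8, -0.2]
grip_width: 0.0871
local mm [-29.9  34.1 222.1] to go cm(tool) [ 0.21  0.76 -0.21] turn 0.014 F [-0.6 -0.8 -0.2] w 0.0871 t 2.1
```

```bash
python3 -m inch '[[[1,0.7,-0.2,0.014,1],[3,0,0,0,1],[3,0,0,0,1],[2.5,0,0,0,1],[0,0,0,0,1],[0,0,0,0,1]]]' && python3 s.py -.0277 .0265 .124
python3 - <<'E'
from h import *
t=camera("top");s=camera("side");o=np.zeros((400,800,3),np.uint8)
o[:,:400]=cv2.resize(t[190:290,210:310],(400,400),interpolation=2);o[:,400:]=cv2.resize(s[200:340,265:405],(400,400),interpolation=2);cv2.imwrite("pics/g1.png",o[:,:,::-1])
E
```

```text
time: 2.6
position: [0.4568, 0.1305, 0.1255]
tool_rot: [-0.703, -0.065, 0.705, -0.06]
ft_force: [0.0, -0.6, 0.3]
grip_width: 0.0865
local mm [-27.8  21.6 125.5] to go cm(tool) [ 0.15 -0.49 -0.  ] turn -0.005 F [ 0.  -0.6  0.3] w 0.0865 t 2.6
```

View pics/g1.png

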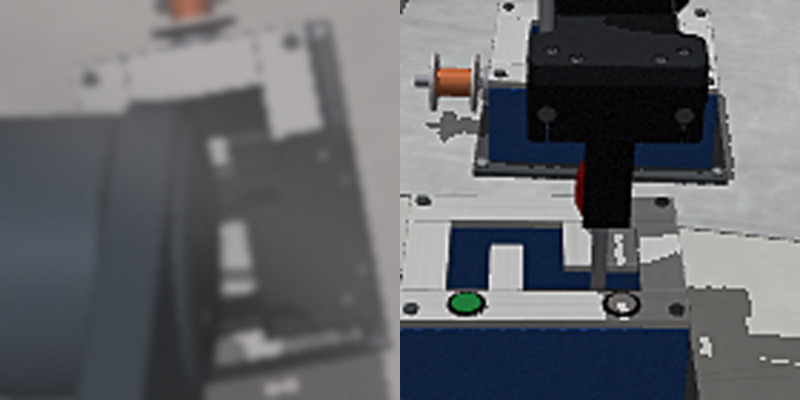

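```bash
python3 - <<'E'
from s import *
i=camera_info("side");o=robot.get_obs();R=Ro.from_quat(o["tool_rot"]).as_matrix()
pts=np.array([o["position"]+R@np.array(v) for v in((0,0,0),(.011,-.058,0),(.011,-.058,.0095),(.011,-.058,-.0095),(.011,-.0435,0))])
print(cv2.projectPoints(pts,np.array(i["rvec"],float),np.array(i["tvec"],float),np.array(i["camera_matrix"]),None)[0].reshape(-1,2).round(1))
E
python3 -m inch '[[[0.2,-0.4,0,0,0.3],[0,0,0,0,0.1],[0,0,0,0,0.1],[0,0,0,0,0.1],[0,0,0,0,0.1],[0,0,0,0,0.1]]]' 30; python3 s.py 0 .02 .124
```

```text
[[335.  266.7]
 [336.1 297.4]
 [343.1 297.5]
 [329.2 297.3]
 [335.8 291. ]]
time: 3.2
position: [0.4607, 0.1349, 0.1301]
tool_rot: [0.708, 0.065, -0.7, 0.061]
ft_force: [0.4, 0.3, 0.2]
grip_width: 0.0551
local mm [-23.1  25.2 130.1] to go cm(tool) [ 0.64  0.51 -2.3 ] turn -0.005 F [0.4 0.3 0.2] w 0.0551 t 3.2
```

```bash
python3 -m inch '[[[0.6,-0.1,0.3,0,0.1],[0,0,0,0,0.1],[0,0,0,0,0.1],[0,0,0,0,0.1],[0,0,0,0,0.1],[0,0,0,0,0.1],[0,0,0,0,0.1],[0,0,0,0,0.1]]]' 30; python3 s.py 0 .02 .124
```

```text
time: 3.87
position: [0.4574, 0.1351, 0.1238]
tool_rot: [0.708, 0.065, -0.7, 0.061]
ft_force: [-0.8, -0.3, 0.4]
grip_width: 0.0238
local mm [-26.3  26.  123.8] to go cm(tool) [ 0.01  0.59 -2.63] turn -0.004 F [-0.8 -0.3  0.4] w 0.0238 t 3.87
```

```bash
python3 -m inch '[[[0,0,0,0,0.1],[0,0,0,0,0.1]]]' 30
python3 - <<'E'
from h import *
s=camera("side");print(red(s))
cv2.imwrite("pics/g2.png",cv2.resize(s[210:320,285:395],(550,550),interpolation=2)[:,:,::-1])
E
```

```text
time: 4.03
position: [0.4574, 0.1351, 0.1238]
tool_rot: [0.708, 0.065, -0.7, 0.061]
ft_force: [0.2, -1.4, 0.3]
grip_width: 0.0238
[([335.5, 273.3], [327, 269, 18, 11, 116])]
```

View pics/g2.png

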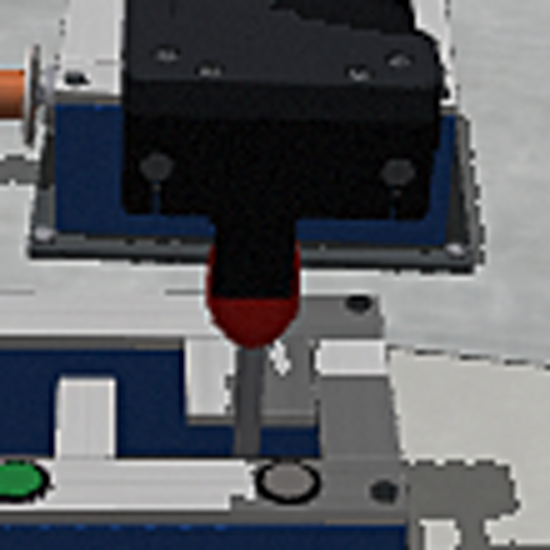

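The picture shows the finger centred on the red knob (knob at px 207–300 of the crop, finger at 215–297), so the grip is good.

```bash
python3 -m inch '[[[0,0.5,0,0,0.1],[0,0,-0.8,0,0.1],[0,0,-0.8,0,0.1],[0,0,-0.8,0,0.1],[0,0,0,0,0.1]]]' 40; python3 s.py 0 .02 .124
```

```text
time: 4.5
position: [0.4809, 0.1349, 0.1237]
tool_rot: [0.706, 0.065, -0.703, 0.06]
ft_force: [-0.9, 0.2, 3.3]
grip_width: 0.0234
local mm [ -3.2  21.5 123.7] to go cm(tool) [-0.03  0.15 -0.32] turn -0.005 F [-0.9  0.2  3.3] w 0.0234 t 4.5
```

```bash
python3 -m inch '[[[0,0,-0.3,0,0.1],[0,0,0,0,0.1],[0,0.8,0,0,0.1],[0,0.8,0,0,0.1],[0,0.8,0,0,0.1],[0,0,0,0,0.1]]]' 40; python3 s.py 0 -.02 .124
```

```text
time: 5.0
position: [0.4897, 0.1114, 0.1236]
tool_rot: [0.706, 0.066, -0.702, 0.06]
ft_force: [-1.2, 1.1, 2.5]
grip_width: 0.0233
local mm [  1.1  -3.1 123.6] to go cm(tool) [-0.05  1.69  0.1 ] turn -0.005 F [-1.2  1.1  2.5] w 0.0233 t 5.0
```

```bash
python3 -m inch '[[[0,0.8,0.1,0,0.1],[0,0.8,0,0,0.1],[0,0.1,0,0,0.1],[0,0,0,0,0.1]]]' 40; python3 s.py .04 -.02 .124
```

```text
time: 5.33
position: [0.4932, 0.0916, 0.1235]
tool_rot: [0.707, 0.065, -0.701, 0.059]
ft_force: [-0.6, 3.0, 2.2]
grip_width: 0.0231
local mm [  1.  -23.2 123.5] to go cm(tool) [-0.01 -0.35 -3.9 ] turn -0.007 F [-0.6  3.   2.2] w 0.0231 t 5.33
```

```bash
python3 -m inch '[[[0,-0.3,0,0,0.1],[0,0,-0.8,0,0.1],[0,0,-0.8,0,0.1],[0,0,-0.8,0,0.1],[0,0,-0.8,0,0.1],[0,0,-0.6,0,0.1],[0,0,0,0,0.1]]]' 40; python3 s.py .04 -.02 .124
```

```text
time: 5.92
position: [0.532, 0.1008, 0.1236]
tool_rot: [0.706, 0.065, -0.703, 0.061]
ft_force: [-1.1, -0.7, 3.3]
grip_width: 0.0235
local mm [ 40.8 -21.3 123.6] to go cm(tool) [-0.04 -0.13  0.08] turn -0.005 F [-1.1 -0.7  3.3] w 0.0235 t 5.92
```

```bash
python3 -m inch '[[[0,-0.8,0,0,0.1],[0,-0.8,0,0,0.1],[0,-0.8,0,0,0.1],[0,-0.8,0,0,0.1],[0,-0.8,0,0,0.1],[0,0,0,0,0.1]]]' 40; python3 s.py .04 .021 .124
```

```text
time: 6.42
position: [0.5257, 0.1427, 0.1238]
tool_rot: [0.706, 0.065, -0.702, 0.063]
ft_force: [0.2, -1.5, 0.8]
grip_width: 0.0232
local mm [ 42.2  21.1 123.8] to go cm(tool) [-0.02  0.01  0.22] turn -0.003 F [ 0.2 -1.5  0.8] w 0.0232 t 6.42
```

Now I'll check where the lever sits before releasing.

```bash
python3 - <<'E'
from h import *
s=camera("side")
cv2.imwrite("pics/g3.png",cv2.resize(s[210:330,230:390],(800,600),interpolation=2)[:,:,::-1])
E
```

```text
(no output)
```

View pics/g3.png

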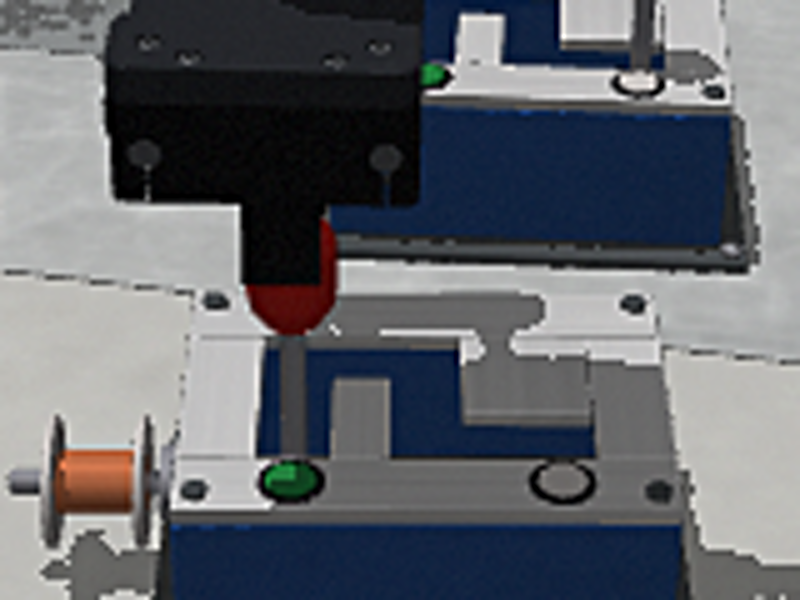

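The picture shows the lever at (292,400), directly behind the green dot at (291,480), so it's in the notch. Next I'll release and back off upward.

```bash
python3 -m inch '[[[0,0,0,0,1],[0,0,0,0,1],[0,0,0,0,1],[0,0,0,0,1],[0,0,0,0,1],[0,0,0,0,1],[0,0,0,0,1],[0,0,0,0,1]]]'; python3 -m inch '[[[-2,0,0,0,1],[-3,0,0,0,1],[-3,0,0,0,1],[-3,0,0,0,1],[0,4,0,0,1],[0,4,0,0,1],[0,4,0,0,1],[0,4,0,0,1]]]'; python3 -m inch '[[[0,4,0,0,1],[0,4,0,0,1],[0,4,0,0,1],[0,4,0,0,1],[0,4,0,0,1],[0,4,0,0,1],[0,0,0,0,1],[0,0,0,0,1]]]'
python3 - <<'E'
from s import *
t=camera("top");s=camera("side")
bs=[x for x in red(s) if 230<x[1][0]<400];bt=[x for x in blobs(t,((0,130,60),(8,255,255))) if 220<x[0][0]<290 and 200<x[0][1]<280]
print(bs,bt)
if bs: x,y,w,h,_=bs[0][1];k=plane("side",(x+w/2,y+h/2),.13);print("side",(k-C)@X,(k-C)@Y)
if bs and bt: k,e=tri(bt[0][0],(x+w/2,y+h/2));print("knob local",(k-C)@X,(k-C)@Y,k[2],e)
o=np.zeros((600,800,3),np.uint8);o[:300,:400]=cv2.resize(t,(400,300));o[:300,400:]=cv2.resize(s,(400,300))
o[300:,:400]=cv2.resize(t[170:300,220:440],(400,300));o[300:,400:]=cv2.resize(s[180:360,220:400],(400,300));cv2.imwrite("pics/end.png",o[:,:,::-1])
E
```

```text
time: 7.13
position: [0.5271, 0.1437, 0.1234]
tool_rot: [0.708, 0.065, -0.701, 0.061]
ft_force: [-0.3, -0.2, 0.0]
grip_width: 0.0683
time: 7.8
position: [0.5542, -0.0112, 0.2379]
tool_rot: [0.707, 0.071, -0.701, 0.065]
ft_force: [0.2, 0.0, -0.4]
grip_width: 0.087
time: 8.47
position: [0.6009, -0.268, 0.2365]
tool_rot: [0.709, 0.065, -0.699, 0.063]
ft_force: [-0.7, 1.1, -0.3]
grip_width: 0.0872
[([287.5, 262.9], [279, 252, 18, 25, 348])] []
side 0.04080793563537679 0.022360461266000834
```

View pics/end.png

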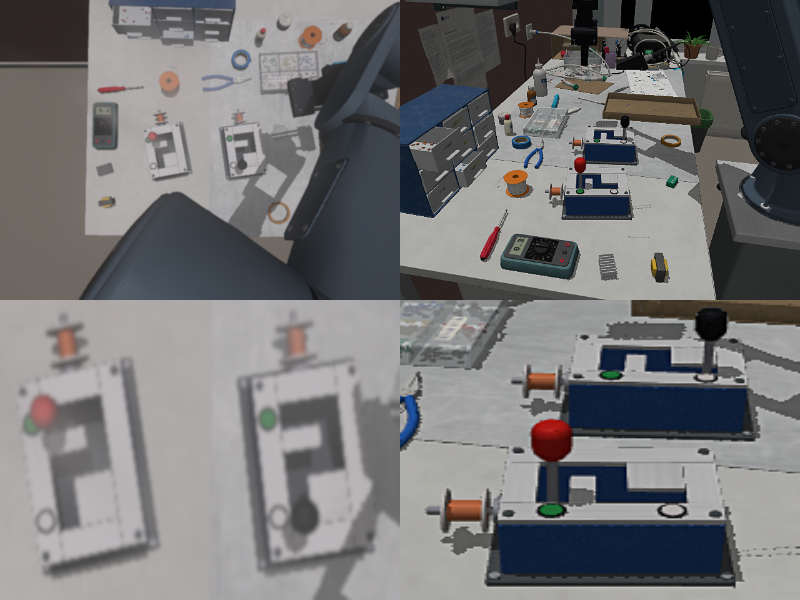

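The red knob stands beside the green dot at about local (41, 22) mm. The black knob is still beside its white dot, and the arm is clear of both. I'm handing in.

```bash
python3 -c "
from rig import robot
print(robot.hand_in())"
```

```text
the job is handed in; nothing more can be done
None
```

The red winder is in run. I gripped its knob, took the lever through all three corners into the notch beside the green dot, let go and moved the arm clear. I handed in at about 8.6 s; no verdict was reported.

**Red lever:** the last side picture puts the knob at about x = 41, y = 22 mm in the winder's frame, inside the limits of x above 28 mm and y above 10 mm. This came from the side camera only, because the colour mask missed the knob in the last top picture. By eye, that top picture also shows the knob beside the green dot. My winder pose is good to about 2–3 mm.

**Corner steps:** the gripper readings at the three corners, about (1, 21), (1, -23) and (41, -21) mm, were inside the judged limits. I did not confirm the corners with separate pictures.

**Black lever:** it looked unmoved beside its white dot in the last pictures. I judged that by eye and did not measure it.

**Force and grip width:** the wrist force readings at the end of each call stayed under about 4 N. The closed grip read 23–24 mm on the 27 mm knob. I left that unexplained, since the picture showed the knob centred in the jaws and it held throughout.

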